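# Stand coated test panels on edge in an inclined exposure rack

## Task

Load the exposure rack for the next test: the two white test panels that lie flat on the bench must each stand on a short edge in one of the two empty slots of the grey slotted rack, leaning back like the panel that is already in its rear slot. Press each panel gently down past the slot's spring leaf until it sits fully home on the slot floor, about centred across the two rails, and let go. Do not force the panels into the rack, and leave the petri dish, the wash bottle and the low beaker where they are.

Things in the scene. Friction and masses are not known exactly. Their poses are not given: they have to be found in the camera images.
- panel_a_mid (a point): First test panel, loose: rigid white painted plate 100 x 60 x 8 mm, about 110 to 200 g, with a dark 7 mm hanging hole 10 mm from one short end (either end may go down, either face forward). Starts flat on the bench. This point is its centre (4 mm above the bench at the start); x runs along the 100 mm length, y along the 60 mm width, z square to the plate.
- panel_b_mid (a point): Second test panel, loose: rigid white painted plate 100 x 60 x 8 mm, about 110 to 200 g, with a dark 7 mm hanging hole 10 mm from one short end (either end may go down, either face forward). Starts flat on the bench. This point is its centre (4 mm above the bench at the start); x runs along the 100 mm length, y along the 60 mm width, z square to the plate.
- rack: grey slotted rack, fixed: two rails 165 mm long (along x), 14 mm thick, outer faces 54 mm apart (a 60 mm panel overhangs 3 mm each side), top at z 50 mm, on cross feet 116 mm wide, 8 mm high. Origin on the bench under its middle, x front (here turned to the right) to rear, y across. 3 slots, 42 mm apart, floor at z 24 mm; 1 and 2 empty, the rear one holds a panel fast, in the right posture (top at z 118 mm).
- slot_1 (a point): front slot. The point is where a panel's CENTRE lies when it is fully home (its lower short edge 50 mm down the slot). z axis: up the slot, along the panel's length, leaning 25 degrees from vertical towards the rack's rear. y: level, along the panel's width, the rack's y. x: square to the panel, to the rear and down. The rack's leaning rear wall bears the panel at x = 0.
- slot_2 (a point): middle slot (the filled one is 42 mm behind it), same axes and meaning. All slots are 10 mm wide for the 8 mm panel, so a panel's centre can pass at x from -2 mm (touching the front wall) to 0 (rear wall); enter at about x = -0.8 mm. The mouth, at the rails' top, is flared by about 2 mm on each side and lies 21 mm below the point along z; 29 mm of a panel stands in the slot when home.
- leaf_1 (a joint): spring leaf of slot 1: bent steel strip 16 mm wide between the rails on the slot's front side, its tip about 6 mm above the rails, hinged at its foot; rad, 0 at rest, about 0.13 with a panel home. It presses the panel on the rear wall with about 5 N. Pushing past its bend takes roughly 6 to 15 N along the slot, sliding on down 3 to 7 N, so a panel does not fall home by itself.
- leaf_2 (a joint): spring leaf of slot 2, same as leaf_1. A panel above the slot is clear of the rails when its centre is 36 mm or more up the slot (z) from the slot point; pushed straight down the slot it meets the leaf 25 to 30 mm before home, passes its bend 17 mm before home, must be pushed on, and stops hard on the floor (push up to about 25 N in all to be sure).
- petri_dish: flat glass dish, 85 mm across, 16 mm high, on the bench among the panels; bystander. Origin under its middle
- wash_bottle: wash bottle with red cap, 75 mm across, 188 mm high, beyond the panels inside the loop of hose; bystander. Origin under its middle
- low_beaker: low glass beaker, 77 mm across, 46 mm high, beyond the rack; bystander. Origin under its middle
- panel_a: same panel as panel_a_mid; origin under the middle of the face that is down at the start
- panel_b: same panel as panel_b_mid; origin under the middle of the face that is down at the start
Not all that is in view belongs to the job. Leave any blue or purple look-alike of the panel_a alone.

How it is judged:
By the outcome, as a careful person would: the job done as asked, in the order asked, and still so for the second after the job is handed in, with the robot touching nothing.
It also fails if it takes over 61 s, if anything falls off the work surface, if the arm or the gripper's body presses on something with over 40 N, if the wrist force passes 120 N, or if a joint passes its speed limit or range.

## Robot

A 6-joint arm with a two-finger parallel gripper is mounted at the origin on the work surface; the furniture and walls round the work are solid. World frame = base frame: x ahead of the robot, y to its left, z up, the work surface at z = 0. Lengths are in m, angles in rad, forces in N, time in s.
With the tool pointing down it reaches from about 0.35 to 0.85 m from the base axis. Payload 8.1 kg.
Tool frame: the origin (TCP) lies on the centre line of the jaws, within the pads' length; the fingertips stand 8 mm ahead of it and the grasp point (between the pads) lies 11 mm behind it; z points along the fingers, y is the line along which they close (so a half turn about z gives the same grasp; the last joint's range is limited). The gripper opens to 93 mm and grips with 3 to 60 N. Pads are 15 mm wide; open, the fingers measure 128 mm over their backs; the gripper's body (75 mm by 188 mm) begins 65 mm behind the grasp point.
Start: joints at [-1.408, 0.13, 1.488, -0, 1.523, -0.085], TCP at [0.147, -0.582, 0.227] pointing down, gripper open.
Joint ranges: [-2.96, 2.96], [-0.89, 2.26], [0.02, 2.5], [-1.34, 4.48], [0, 2.73], [-2.66, 2.66]. Speed limits (rad/s): [2.39, 2.39, 2.79, 3.14, 3.14, 3.14].

## Interface

Orientations are given as [roll, pitch, yaw] about the fixed x, y, z axes, in that order (R = Rz(yaw) Ry(pitch) Rx(roll)).
In Python, from bench import get_obs, read_camera, sign_off gives the robot as it stands. The module is installed in compiled form; this text tells all that it offers.
- The arm moves only by the tool apply_moves, never from a script. Its argument "steps" is a list of rows, each a list of 3 entries, a list of its own where there are three numbers: the shift along the tool's x, y, z in m, then the turn about the tool's z in degrees, then the opening, from 0 (shut) to 1 (fully open). In form: [[[tx, ty, tz], turn, jaw], ...]. A call has 1 to 5 rows; each row shifts and turns the commanded pose from where the row before left it, along the tool's axes as they then stand; what a row does not reach is not made up. A row lasts 1/10 s, in which the tool goes at most 50 mm and 8.59 degrees, less where a joint would pass 70% of its speed; a pose out of reach is approached as far as the arm can. A call is refused whole if a number of a shift passes 0.05 or a number of a turn 8.59, either way. A call with a gripper value outside its range is refused whole. The fingers move at their own pace and stop on an object; "grip_force" is the grip in N (left out, the last holds). Time passes only in rows, so rows that do not move let the fingers close. It gives the time, the measured TCP pose, the force and the opening at its end, in the units of the state.
- get_obs(): the state, without advancing time (a new reading comes with each control period).
- read_camera(name): name is "scene" or "top" or "wrist"; returns a dict with "pixels" (400x640x3 uint8, red, green, blue), "z_map" (400x640 float32, m along the optical axis (not along the pixel's ray), 0 where there is no reading), "intrinsics" (3x3 intrinsics, pixels), "dist_coeffs" ([k1, k2, p1, p2, k3] as OpenCV has them; the pictures are not rectified), "R" (3x3) and "t" (3): a world point X has camera coordinates R X + t. Camera axes: x right, y down, z forward; pixel columns grow to the right and rows downward; lengths in m; the calibration is good to about 2 mm. A picture is of the moment at which its call begins.
- sign_off(): hands the job in, once; it reports no verdict.
The state is a dict: "time": time; "joints": joint angles; "joint_vel": joint speeds; "joint_torque": joint torques, N m; "position": TCP position; "tcp_rot": TCP orientation; "ft_force": force on the tool from outside, world axes, zero at the start; "wrist_torque": the same for the moment, N m; "opening": opening from 0.0 (shut) to 1.0 (fully open).
Only numpy, scipy, OpenCV 4.12 (cv2) and the standard library are available. Lean on these libraries where they do the work, as an engineer would, in place of code of your own. Each camera call takes 0.05 s, during which the arm holds its last target. There are 200 camera calls.

## Working session

There is one attempt and no reset: what is moved stays moved. The work goes in short steps, Python scripts to look and compute and a tool call to move; the robot and the scene stay as the last step left them, time stands still between calls to the robot, and variables do not carry over. Pictures are saved under pics/ and viewed, on a budget of 10 in all, crops included, one or two more only if the job needs it, and the job is handed in when it is done.

Besides the shell and the picture viewer there is one more tool, called after ">>>" by a JSON object that holds its "op" and its "data", one argument or row to a line. apply_moves: Moves the arm, as the interface text tells. Its arguments: {"type":"object","properties":{"steps":{"type":"array","items":{"type":"array"}},"grip_force":{"type":"number"}},"required":["steps"]}

```bash
mkdir -p pics; python3 - <<'E'
from bench import *
import cv2,numpy as np,pickle
o=get_obs();print(o)
for n in("scene","top"):
    c=read_camera(n);pickle.dump(c,open(n+'.pkl','wb'));cv2.imwrite(f'pics/{n}0.png',c['pixels'][:,:,::-1]);print(n,c['intrinsics'],c['dist_coeffs'],c['R'],c['t'])
E
```

```text
{'time': 0.0, 'joints': array([-1.40843580e+00,  1.31175771e-01,  1.48926103e+00,  2.45250119e-05,
        1.52300824e+00, -8.53944302e-02]), 'joint_vel': array([ 0.00029922, -0.00090152, -0.00043155,  0.00062908, -0.00098283,
        0.0007004 ]), 'joint_torque': array([ 3.88029992e-03, -5.59838355e+01, -4.91756737e+01,  7.71276327e-02,
        3.54802853e-02, -1.54200429e-04]), 'position': array([ 0.14708082, -0.58112289,  0.22558874]), 'tcp_rot': array([-3.13974910e+00, -1.82396987e-04,  2.47753593e-01]), 'ft_force': array([0.7223543 , 0.05450018, 0.02846366]), 'wrist_torque': array([-0.02530392,  0.02613131, -0.0180478 ]), 'opening': 0.9986699167250818}
scene [[412.05365828   0.         322.2169427 ]
 [  0.         412.05365828 197.56462421]
 [  0.           0.           1.        ]] [-0.07821414  0.          0.          0.          0.        ] [[-0.51369081 -0.85797091  0.0027706 ]
 [-0.40324327  0.23857998 -0.88344466]
 [ 0.7573088  -0.45493462 -0.46852733]] [0.39475059 0.23314148 0.72718359]
top [[446.0326606    0.         313.62417557]
 [  0.         446.0326606  190.47768504]
 [  0.           0.           1.        ]] [-0.02734824  0.          0.          0.          0.        ] [[-1.06686247e-02 -9.99942601e-01 -9.87609411e-04]
 [-9.88085856e-01  1.06937603e-02 -1.53531705e-01]
 [ 1.53533454e-01 -6.62129250e-04 -9.88143229e-01]] [0.15828198 0.52034499 1.3135971 ]
```

View pics/scene0.png

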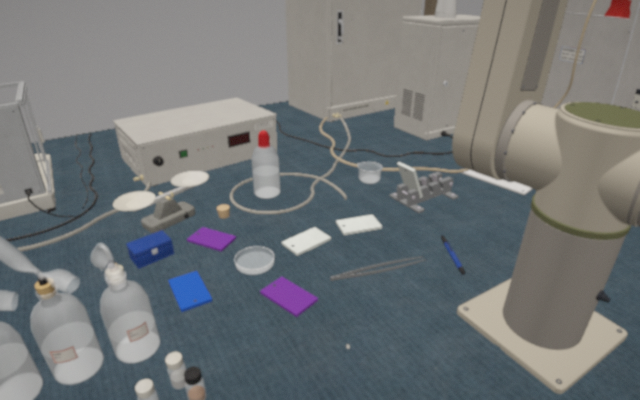

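View pics/top0.png

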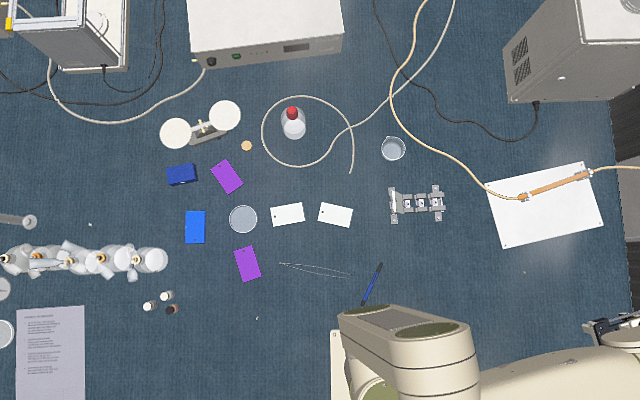

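```bash
cat > h.py <<'E'
import cv2,numpy as np,pickle
def ray(c,px):
    u=cv2.undistortPoints(np.array([[px]],float),c['intrinsics'],c['dist_coeffs'])[0,0]
    return c['R'].T@np.array([u[0],u[1],1]), -c['R'].T@c['t']
def atz(c,px,z):
    d,o=ray(c,px);return o+d*(z-o[2])/d[2]
def cloud(c):
    h,w=c['z_map'].shape;g=np.stack(np.meshgrid(np.arange(w),np.arange(h)),-1).reshape(-1,1,2).astype(float)
    u=cv2.undistortPoints(g,c['intrinsics'],c['dist_coeffs'])[:,0];z=c['z_map'].reshape(-1,1)
    P=np.hstack([u,np.ones_like(z)])*z
    return ((P-c['t'])@c['R']).reshape(h,w,3)
def pj(c,X):
    return cv2.projectPoints(np.array(X,float).reshape(-1,1,3),cv2.Rodrigues(c['R'])[0],c['t'],c['intrinsics'],c['dist_coeffs'])[0][:,0]
E
python3 - <<'E'
from h import *
c=pickle.load(open('top.pkl','rb'));im=c['pixels'][:,:,::-1]
W=cloud(c);hsv=cv2.cvtColor(im.copy(),cv2.COLOR_BGR2HSV)
m=((hsv[...,1]<50)&(hsv[...,2]>150)).astype(np.uint8);m[:,:265]=0;m[:,360:]=0;m[:195]=0;m[235:]=0
n,l,s,ce=cv2.connectedComponentsWithStats(m)
for i in range(1,n):
    if s[i,4]<100: continue
    p=np.argwhere(l==i)[:,::-1]
    q=np.array([atz(c,x,.008)[:2] for x in p],np.float32)
    print(s[i],cv2.minAreaRect(q), 'z',np.median(W[l==i][:,2]))
cv2.imwrite('pics/c1.png',cv2.resize(im[175:235,265:455],None,fx=4.2,fy=4.2,interpolation=cv2.INTER_CUBIC))
E
```

```text
[270 202  36  25 633] ((0.45517560839653015, 0.23500820994377136), (0.06038380041718483, 0.10148900002241135), 9.631091117858887) z 0.007887596121362707
[317 202  36  26 630] ((0.45197686553001404, 0.08829252421855927), (0.09991002082824707, 0.06018441915512085), 76.74263763427734) z 0.007805046923676948
```

View pics/c1.png

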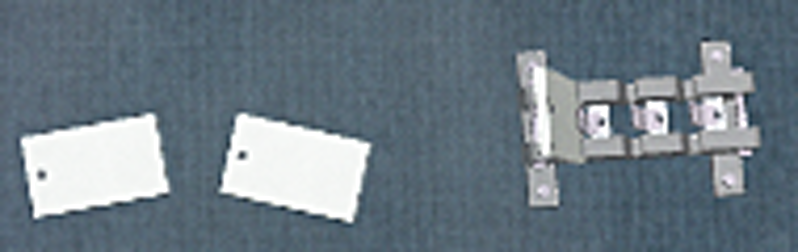

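```bash
python3 - <<'E'
from h import *
c=pickle.load(open('top.pkl','rb'))
f=lambda a,b,z:atz(c,(264.6+a/4.2,174.6+b/4.2),z).round(4)
for n,a,b,z in[('Ffoot far',715,42,.008),('Ffoot near',730,194,.008),('Rfoot far',531,52,.008),('Rfoot near',543,206,.008),('railfar end',755,72,.05),('railnear end',760,130,.05)]:print(n,f(a,b,z))
W=cloud(c)[180:225,385:450].reshape(-1,3)
t=W[W[:,2]>.09];print(len(t),t.mean(0),t.min(0),t.max(0))
r=W[(W[:,2]>.046)&(W[:,2]<.054)];print(len(r),cv2.minAreaRect(r[:,:2].astype(np.float32)),r.min(0),r.max(0))
t=t[t[:,2]>.11];print(cv2.minAreaRect(t[:,:2].astype(np.float32)))
E
```

```text
Ffoot far [ 0.5415 -0.2258  0.008 ]
Ffoot near [ 0.4283 -0.2309  0.008 ]
Rfoot far [ 0.5354 -0.0885  0.008 ]
Rfoot near [ 0.4211 -0.0931  0.008 ]
railfar end [ 0.5124 -0.2418  0.05  ]
railnear end [ 0.4704 -0.2431  0.05  ]
120 [ 0.46585531 -0.0624433   0.2052548 ] [ 0.31415308 -0.09207365  0.09005591] [0.50876266 0.15357822 1.37806786]
338 ((0.4802987575531006, -0.15907254815101624), (0.05748359486460686, 0.1643245369195938), 2.907480478286743) [ 0.44904137 -0.24190086  0.04609757] [ 0.51228869 -0.07641651  0.05398841]
((0.3926919996738434, 0.02307647466659546), (0.049817852675914764, 0.300523579120636), 40.452823638916016)
```

>>> {"op": "apply_moves", "data": {
  "steps": [
    [[0.05,0,0],8.5,1],
    [[0.05,0,0],8.5,1],
    [[0.05,0,0],8.5,1],
    [[0.05,0,0],8.5,1],
    [[0.05,0,0],8.5,1]
  ]
}}

```text
time: 0.6
position: [0.3889, -0.5913, 0.2265]
tcp_rot: [-3.141, 0.0, -0.484]
ft_force: [-0.7, -1.3, 0.3]
opening: 1.001
```

```bash
cat >> h.py <<'E'
def plan(tgts,p=None,yaw=None):
    # tgts: list of (x,y,z,yawdeg); prints tool-axis rows
    from bench import get_obs
    if p is None:
        o=get_obs();p=np.array(o['position']);yaw=np.degrees(o['tcp_rot'][2])
    for t in tgts:
        d=np.array(t[:3])-p;dy=t[3]-yaw
        n=int(max(np.ceil(np.abs(d).max()/.035),np.ceil(abs(dy)/8.5),1))
        rows=[]
        for i in range(n):
            a=np.radians(yaw);rows.append([[round(float(v),4) for v in ((np.array([[np.cos(a),np.sin(a),0],[np.sin(a),-np.cos(a),0],[0,0,-1]])@(d/n)))],round(float(-dy/n),2)])
            yaw+=dy/n
        p=np.array(t[:3])
        print(t);[print('  ',r) for r in rows]
E
python3 -c "
from h import *
plan([(.47,-.19,.25,92.9)])"
```

```text
(0.47, -0.19, 0.25, 92.9)
   [[-0.0077, -0.0262, -0.0016], -8.04]
   [[-0.0039, -0.027, -0.0016], -8.04]
   [[-0.0001, -0.0273, -0.0016], -8.04]
   [[0.0037, -0.027, -0.0016], -8.04]
   [[0.0075, -0.0263, -0.0016], -8.04]
   [[0.0111, -0.025, -0.0016], -8.04]
   [[0.0144, -0.0232, -0.0016], -8.04]
   [[0.0175, -0.0209, -0.0016], -8.04]
   [[0.0203, -0.0183, -0.0016], -8.04]
   [[0.0226, -0.0152, -0.0016], -8.04]
   [[0.0246, -0.0119, -0.0016], -8.04]
   [[0.026, -0.0084, -0.0016], -8.04]
   [[0.0269, -0.0046, -0.0016], -8.04]
   [[0.0273, -0.0008, -0.0016], -8.04]
   [[0.0271, 0.003, -0.0016], -8.04]
```

>>> {"op": "apply_moves", "data": {
  "steps": [
    [[-0.008,-0.026,-0.002],-8,1],
    [[-0.004,-0.027,-0.002],-8,1],
    [[0,-0.027,-0.002],-8,1],
    [[0.004,-0.027,-0.002],-8,1],
    [[0.0075,-0.026,-0.002],-8,1]
  ]
}}

```text
time: 1.1
position: [0.4131, -0.4575, 0.2359]
tcp_rot: [-3.14, 0.001, 0.226]
ft_force: [-0.0, -0.2, -0.2]
opening: 0.997
```

>>> {"op": "apply_moves", "data": {
  "steps": [
    [[0.011,-0.025,-0.002],-8,1],
    [[0.0145,-0.023,-0.002],-8,1],
    [[0.0175,-0.021,-0.002],-8,1],
    [[0.02,-0.018,-0.002],-8,1],
    [[0.0225,-0.015,-0.002],-8,1]
  ]
}}

```text
time: 1.6
position: [0.4398, -0.3245, 0.2462]
tcp_rot: [-3.141, -0.0, 0.924]
ft_force: [-0.5, -0.6, 0.3]
opening: 0.996
```

>>> {"op": "apply_moves", "data": {
  "steps": [
    [[0.0245,-0.012,-0.002],-8,1],
    [[0.026,-0.008,-0.001],-8,1],
    [[0.027,-0.005,-0.001],-8,1],
    [[0.027,-0.001,-0.001],-8,1],
    [[0.027,0.003,-0.001],-8,1]
  ]
}}

```text
time: 2.1
position: [0.467, -0.1912, 0.2522]
tcp_rot: [-3.141, -0.0, 1.622]
ft_force: [0.2, -0.3, 0.6]
opening: 0.998
```

>>> {"op": "apply_moves", "data": {
  "steps": [
    [[0,0,0],0,1],
    [[0,0,0],0,1]
  ]
}}

```text
time: 2.3
position: [0.4671, -0.1921, 0.2524]
tcp_rot: [-3.141, 0.0, 1.615]
ft_force: [-0.1, 0.4, 0.2]
opening: 0.996
```

```bash
python3 - <<'E'
from h import *
from bench import *
c=read_camera('wrist');o=get_obs();c['o']=o;pickle.dump(c,open('w1.pkl','wb'));print(o['position'],o['tcp_rot'],o['time'])
cv2.imwrite('pics/w1.png',c['pixels'][:,:,::-1])
print(-c['R'].T@c['t'],c['R'])
W=cloud(c)
r=W[(abs(W[...,2]-.05)<.003)&(abs(W[...,0]-.48)<.06)&(abs(W[...,1]+.16)<.12)]
print(len(r),cv2.minAreaRect(r[:,:2].astype(np.float32)))
E
```

```text
[ 0.46695702 -0.19273163  0.25237588] [-3.14106546e+00  2.30855512e-04  1.61399767e+00] 2.35
[ 0.46284742 -0.10860977  0.41029565] [[ 9.98936799e-01  4.60945771e-02  7.49331467e-04]
 [ 4.37218952e-02 -9.52420795e-01  3.01633925e-01]
 [ 1.46173671e-02 -3.01280466e-01 -9.53423523e-01]]
2738 ((0.4823490083217621, -0.17794698476791382), (0.05973391607403755, 0.13348519802093506), 2.814617156982422)
```

View pics/w1.png

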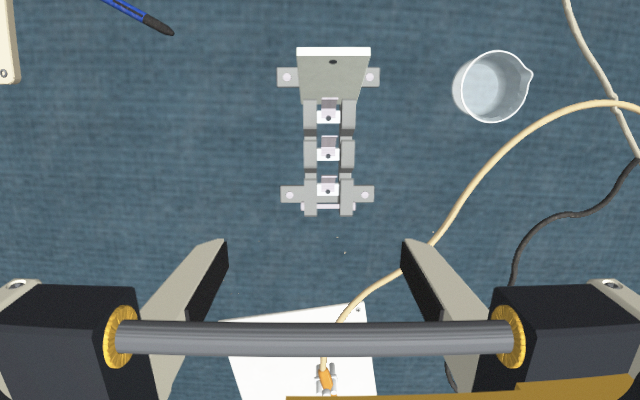

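```bash
python3 - <<'E'
from h import *
c=pickle.load(open('w1.pkl','rb'));W=cloud(c);im=c['pixels'].astype(int)
def show(nm,m):
    p=W[m];print(nm,len(p),p.mean(0).round(4),cv2.minAreaRect(p[:,:2].astype(np.float32)))
B=np.zeros(W.shape[:2],bool);B[40:225,270:385]=1
rl=B&(abs(W[...,2]-.05)<.0015);rl[:100]=0
show('rails',rl)
a=np.radians(92.9)
for s in(0,1):
    q=W[rl&(np.arange(640)[None]>330)if s else rl&(np.arange(640)[None]<330)][:,:2]
    print('rail',q.mean(0), np.linalg.svd(q-q.mean(0))[2][0])
# top end face of filled panel: bright white rows near 50
T=np.zeros_like(B);T[40:62,290:376]=1
wh=T&(im.min(2)>225)&(W[...,2]>.10);show('topend',wh)
p=W[wh];print(p.min(0),p.max(0))
F=np.zeros_like(B);F[58:95,305:362]=1
q=W[F&(W[...,2]>.06)];s=np.linalg.svd(q-q.mean(0),full_matrices=False)[2];print('plane n',s[2],q.mean(0))
# rail height profile along right rail column in rows
for col in(310,347):
    print(col,[(r,*(W[r,col]*1000).round(0)[1:].astype(int)) for r in range(98,218,2)])
E
```

```text
rails 2274 [ 0.4817 -0.1793  0.0498] ((0.4820117652416229, -0.1810801774263382), (0.054150260984897614, 0.126021146774292), 2.777582883834839)
rail [ 0.46200241 -0.18000252] [ 0.04830545 -0.99883261]
rail [ 0.50179892 -0.17851303] [ 0.0484254 -0.9988268]
topend 657 [ 0.477  -0.0781  0.1172] ((0.4781818091869354, -0.07992802560329437), (0.05461069941520691, 0.03533860296010971), 28.96245002746582)
[ 0.44808233 -0.10860977  0.11335101] [ 0.50610295 -0.07341243  0.41029565]
plane n [ 0.04918261 -0.95036324  0.30723082] [ 0.47942998 -0.0946063   0.08888373]
310 [(98, np.int64(-117), np.int64(43)), (100, np.int64(-119), np.int64(50)), (102, np.int64(-121), np.int64(50)), (104, np.int64(-123), np.int64(50)), (106, np.int64(-125), np.int64(50)), (108, np.int64(-127), np.int64(49)), (110, np.int64(-129), np.int64(50)), (112, np.int64(-131), np.int64(49)), (114, np.int64(-133), np.int64(50)), (116, np.int64(-135), np.int64(49)), (118, np.int64(-137), np.int64(50)), (120, np.int64(-139), np.int64(51)), (122, np.int64(-141), np.int64(51)), (124, np.int64(-143), np.int64(49)), (126, np.int64(-14
[... 3207 characters left out ...]
80, np.int64(-201), np.int64(49)), (182, np.int64(-203), np.int64(51)), (184, np.int64(-206), np.int64(49)), (186, np.int64(-208), np.int64(50)), (188, np.int64(-210), np.int64(50)), (190, np.int64(-212), np.int64(50)), (192, np.int64(-215), np.int64(50)), (194, np.int64(-217), np.int64(50)), (196, np.int64(-219), np.int64(50)), (198, np.int64(-222), np.int64(50)), (200, np.int64(-224), np.int64(50)), (202, np.int64(-226), np.int64(50)), (204, np.int64(-229), np.int64(50)), (206, np.int64(-231), np.int64(50)), (208, np.int64(-233), np.int64(50)), (210, np.int64(-236), np.int64(50)), (212, np.int64(-238), np.int64(50)), (214, np.int64(-240), np.int64(50)), (216, np.int64(-243), np.int64(48))]
```

```bash
python3 -c "
from h import *
plan([(.459,.117,.15,76.7),(.459,.117,.03,76.7)])"
```

```text
(0.459, 0.117, 0.15, 76.7)
   [[0.0344, 0.0006, 0.0114], 1.75]
   [[0.0344, -0.0005, 0.0114], 1.75]
   [[0.0344, -0.0015, 0.0114], 1.75]
   [[0.0343, -0.0026, 0.0114], 1.75]
   [[0.0342, -0.0036, 0.0114], 1.75]
   [[0.0341, -0.0046, 0.0114], 1.75]
   [[0.034, -0.0057, 0.0114], 1.75]
   [[0.0338, -0.0067, 0.0114], 1.75]
   [[0.0335, -0.0078, 0.0114], 1.75]
(0.459, 0.117, 0.03, 76.7)
   [[0.0, 0.0, 0.03], -0.0]
   [[0.0, 0.0, 0.03], -0.0]
   [[0.0, 0.0, 0.03], -0.0]
   [[0.0, 0.0, 0.03], -0.0]
```

>>> {"op": "apply_moves", "data": {
  "steps": [
    [[0.0345,0.0005,0.0],1.75,1],
    [[0.0345,-0.0005,0],1.75,1],
    [[0.0345,-0.0015,0.0],1.75,1],
    [[0.034,-0.0025,0.01],1.75,1],
    [[0.034,-0.0035,0.02],1.75,1]
  ]
}}

```text
time: 2.85
position: [0.4633, -0.0208, 0.2239]
tcp_rot: [3.138, 0.0, 1.458]
ft_force: [1.2, -0.2, -0.1]
opening: 1.003
```

>>> {"op": "apply_moves", "data": {
  "steps": [
    [[0.034,-0.0045,0.02],1.75,1],
    [[0.034,-0.0055,0.02],1.75,1],
    [[0.034,-0.0065,0.015],1.75,1],
    [[0.0335,-0.008,0.017],1.75,1],
    [[0,0,0],0,1]
  ]
}}

```text
time: 3.35
position: [0.457, 0.1191, 0.1477]
tcp_rot: [-3.137, 0.001, 1.34]
ft_force: [0.4, 0.3, 0.5]
opening: 1.001
```

```bash
python3 - <<'E'
from h import *
from bench import *
c=read_camera('wrist');o=get_obs();pickle.dump(c,open('w2.pkl','wb'));print(o['position'],o['tcp_rot'],o['time'])
cv2.imwrite('pics/w2.png',c['pixels'][:,:,::-1])
im=c['pixels'][:,:,::-1].copy();hsv=cv2.cvtColor(im,cv2.COLOR_BGR2HSV);W=cloud(c)
m=((hsv[...,1]<40)&(hsv[...,2]>170)&(abs(W[...,2]-.008)<.006)).astype(np.uint8)
n,l,s,ce=cv2.connectedComponentsWithStats(m)
for i in range(1,n):
    if s[i,4]<1500: continue
    p=np.argwhere(l==i)[:,::-1]
    print(s[i],cv2.minAreaRect(np.array([atz(c,x,.008)[:2] for x in p],np.float32)),'z',np.median(W[l==i][:,2]))
plan([(.459,.117,.03,76.7)])
E
```

```text
[0.45781496 0.11754677 0.14896059] [-3.13863203e+00  1.35448213e-03  1.34131353e+00] 3.4
[ 222    0  115  127 8657] ((0.4546232521533966, 0.23229357600212097), (0.059656817466020584, 0.09901146590709686), 9.614945411682129) z 0.0078029349684799075
[ 460    0  180  265 2479] ((0.6530843377113342, 0.07008486986160278), (0.15328103303909302, 0.3216880261898041), 38.67657470703125) z 0.007814010461430354
[ 284  168   67  101 6330] ((0.45169374346733093, 0.08623293042182922), (0.09957372397184372, 0.059231486171483994), 76.57095336914062) z 0.007824575341886702
(0.459, 0.117, 0.03, 76.7)
   [[-0.0001, 0.0003, 0.0297], 0.04]
   [[-0.0001, 0.0003, 0.0297], 0.04]
   [[-0.0001, 0.0003, 0.0297], 0.04]
   [[-0.0001, 0.0003, 0.0297], 0.04]
```

View pics/w2.png

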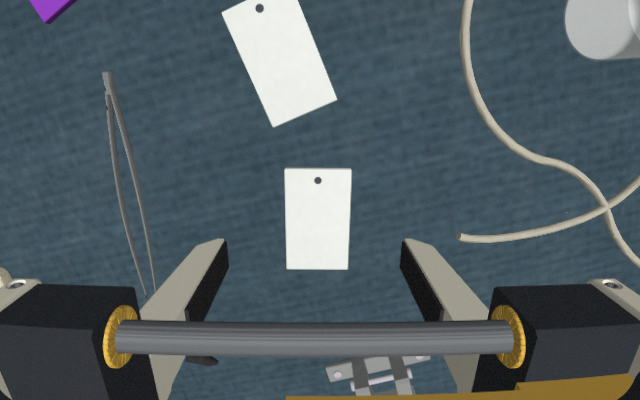

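>>> {"op": "apply_moves", "data": {
  "steps": [
    [[0,0,0.04],0,1],
    [[0,0,0.04],0,1],
    [[0,0,0.035],0,1],
    [[0,0,0.018],0,1],
    [[0,0,0.005],0,1]
  ]
}}

```text
time: 3.9
position: [0.4575, 0.1152, 0.0105]
tcp_rot: [-3.138, 0.002, 1.339]
ft_force: [-1.2, -0.7, 0.1]
opening: 1.001
```

>>> {"op": "apply_moves", "data": {
  "steps": [
    [[0,0,0],0,0.6],
    [[0,0,0],0,0.55],
    [[0,0,0],0,0.5],
    [[0,0,0],0,0.5],
    [[0,0,0],0,0.5]
  ],
  "grip_force": 8
}}

```text
time: 4.4
position: [0.4596, 0.1173, 0.0136]
tcp_rot: [3.14, -0.001, 1.341]
ft_force: [-0.2, -0.7, 6.3]
opening: 0.641
```

>>> {"op": "apply_moves", "data": {
  "steps": [
    [[-0.001,0,-0.0095],0,0.5],
    [[-0.002,0,-0.0086],0,0.5],
    [[-0.003,0,-0.0086],0,0.5],
    [[-0.004,0,-0.0084],0,0.5],
    [[-0.005,0,-0.0078],0,0.5]
  ]
}}

```text
time: 4.9
position: [0.4555, 0.1022, 0.0566]
tcp_rot: [3.141, -0.0, 1.341]
ft_force: [-0.1, 0.6, -1.3]
opening: 0.642
```

```bash
python3 - <<'E'
from h import *
from bench import *
c=read_camera('wrist');o=get_obs();pickle.dump(c,open('w3.pkl','wb'));print(o['position'],o['tcp_rot'],o['ft_force'],o['opening'])
cv2.imwrite('pics/w3.png',c['pixels'][100:,150:500,::-1])
W=cloud(c);im=c['pixels'].astype(int)
m=(im.min(2)>150);m[:150]=0;m[330:]=0;m[:,:240]=0;m[:,:]&=(np.arange(640)<400)[None]
q=W[m&(W[...,2]>-.01)&(W[...,2]<.15)];q=q[abs(q[:,0]-o['position'][0])<.06]
print(len(q),q.min(0),q.max(0));s=np.linalg.svd(q-q.mean(0),full_matrices=False)[2];print(s[2],np.degrees(np.arccos(abs(s[2][2]))))
E
```

```text
[0.45622941 0.10165959 0.0577412 ] [ 3.13954897e+00 -2.75509446e-04  1.34107106e+00] [ 0.71753075 -0.11358222 -0.39351718] 0.6424399786638706
10972 [ 0.40799106  0.05221187 -0.00095241] [0.48811349 0.12586357 0.05326723]
[-0.00923646 -0.03187255  0.99944926] 1.9016471647831537
```

View pics/w3.png

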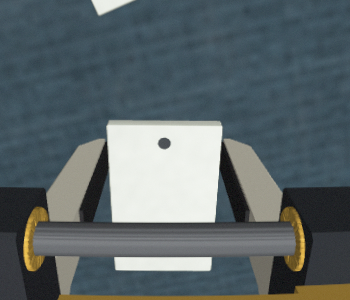

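>>> {"op": "apply_moves", "data": {
  "steps": [
    [[0,0,0],0,0.5],
    [[0,0,0],0,0.5],
    [[0,0,0],0,0.5]
  ],
  "grip_force": 3
}}

```text
time: 5.25
position: [0.4552, 0.1025, 0.0552]
tcp_rot: [-3.141, 0.0, 1.341]
ft_force: [-0.0, -0.0, -0.4]
opening: 0.644
```

```bash
cat > look.py <<'E'
from h import *
from bench import *
import sys
def look(nm,save=False):
    c=read_camera('wrist');o=get_obs();pickle.dump(c,open(nm+'.pkl','wb'));print('t',o['time'],o['position'].round(4),'yaw',np.degrees(o['tcp_rot'][2]).round(2),'F',o['ft_force'].round(1),'op',o['opening'].round(3))
    if save: cv2.imwrite(f'pics/{nm}.png',c['pixels'][100:,150:500,::-1])
    a=o['tcp_rot'][2];T=np.array([[np.cos(a),np.sin(a),0],[np.sin(a),-np.cos(a),0],[0,0,-1]])
    W=(cloud(c)-o['position'])@T.T   # tool axes
    im=c['pixels'].astype(int);m=(im.min(2)>120)&(abs(W[...,1])<.0275)&(abs(W[...,0])<.1)&(abs(W[...,2])<.1)&(im.max(2)-im.min(2)<30);m[330:]=0
    m=cv2.erode(m.astype(np.uint8),np.ones((3,3)))>0
    q=W[m]
    # ransac plane
    rng=np.random.default_rng(0);best=(0,)
    for _ in range(300):
        p=q[rng.choice(len(q),3,False)];n=np.cross(p[1]-p[0],p[2]-p[0]);L=np.linalg.norm(n)
        if L<1e-6: continue
        n/=L;k=abs((q-p[0])@n)<.0015
        if k.sum()>best[0]: best=(k.sum(),k)
    g=q[best[1]];mu=g.mean(0);n=np.linalg.svd(g-mu,full_matrices=False)[2][2]
    n*=-np.sign(n[2]) # facing up (tool z down)
    print('plane pts',len(g),'n tool',n.round(3),'tilt from flat',np.degrees(np.arccos(-n[2])).round(1),'at',mu.round(4),'min',g.min(0).round(4),'max',g.max(0).round(4))
    return c,o,W
if __name__=='__main__': look(sys.argv[1],len(sys.argv)>2)
E
python3 look.py w4
```

```text
Traceback (most recent call last):
  File "look.py", line 23, in <module>
    if __name__=='__main__': look(sys.argv[1],len(sys.argv)>2)
                             ~~~~^^^^^^^^^^^^^^^^^^^^^^^^^^^^^
  File "look.py", line 5, in look
    c=read_camera('wrist');o=get_obs();pickle.dump(c,open(nm+'.pkl','wb'));print('t',o['time'],o['position'].round(4),'yaw',np.degrees(o['tcp_rot'][2]).round(2),'F',o['ft_force'].round(1),'op',o['opening'].round(3))
                                                                                                                                                                                                 ^^^^^^^^^^^^^^^^^^
AttributeError: 'float' object has no attribute 'round'
```

```bash
sed -i "s/o\['opening'\].round(3)/round(o['opening'],3)/" look.py
python3 look.py w4 s
```

```text
t 5.35 [0.4552 0.1026 0.0552] yaw 76.85 F [-0.4 -0.3 -0.8] op 0.642
plane pts 7523 n tool [-0.486 -0.001 -0.874] tilt from flat 29.1 at [-0.0188 -0.      0.0186] min [-0.07   -0.0269 -0.0011] max [0.0168 0.027  0.0478]
```

View pics/w4.png

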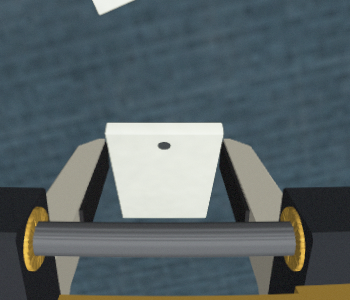

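>>> {"op": "apply_moves", "data": {
  "steps": [
    [[-0.0055,0,-0.0065],0,0.5],
    [[-0.0065,0,-0.006],0,0.5],
    [[-0.007,0,-0.0055],0,0.5],
    [[-0.008,0,-0.005],0,0.5],
    [[-0.008,0,-0.0035],0,0.5]
  ]
}}

```text
time: 5.85
position: [0.448, 0.0679, 0.0832]
tcp_rot: [3.14, -0.001, 1.341]
ft_force: [0.7, 3.0, 4.0]
opening: 0.642
```

```bash
python3 look.py w5
```

```text
t 5.9 [0.448  0.067  0.0836] yaw 76.82 F [0.1 0.5 2.5] op 0.643
plane pts 2001 n tool [-0.831 -0.011 -0.556] tilt from flat 56.2 at [-0.0045 -0.0005  0.0215] min [-0.0455 -0.0269 -0.0054] max [0.0154 0.027  0.0848]
```

```bash
python3 - <<'E'
from h import *
c=pickle.load(open('w5.pkl','rb'))
p=np.array([.448,.0675,.0834]);a=np.radians(76.82);T=np.array([[np.cos(a),np.sin(a),0],[np.sin(a),-np.cos(a),0],[0,0,-1]])
W=(cloud(c)-p)@T.T
for col in(300,330):
  print(col,[(r,*(W[r,col,[0,2]]*1000).round(1).tolist(),int(c['pixels'][r,col].mean())) for r in range(200,345,5)])
print([ (k,*(W[228,k]*1000).round(0).tolist(),int(c['pixels'][228,k].mean())) for k in range(210,430,8)])
E
```

```text
300 [(200, 5.9, 82.9, 115), (205, 1.3, 85.1, 106), (210, -2.3, 84.0, 111), (215, -5.6, 82.3, 112), (220, -10.3, 84.2, 111), (225, -14.4, 84.1, 115), (230, 17.1, -0.1, 254), (235, 15.2, -1.9, 254), (240, 13.3, -3.7, 254), (245, 9.6, -1.6, 203), (250, -0.9, 14.3, 202), (255, -15.7, 37.3, 202), (260, -33.4, 64.1, 199), (265, -48.3, 84.1, 109), (270, -52.7, 84.0, 107), (275, -56.9, 83.3, 105), (280, -61.8, 83.9, 118), (285, -66.1, 83.5, 110), (290, -70.5, 83.1, 106), (295, -75.7, 83.8, 108), (300, -80.5, 83.8, 115), (305, -85.4, 83.9, 116), (310, -91.2, 85.1, 99), (315, -95.3, 83.9, 114), (320, -99.6, 83.1, 105), (325, 28.9, -87.8, 91), (330, 30.6, -91.7, 134), (335, 29.5, -92.1, 149), (340, 29.9, -94.3, 147)]
330 [(200, 5.7, 83.8, 109), (205, 1.7, 83.9, 113), (210, -2.3, 84.0, 112), (215, -6.2, 83.9, 119), (220, -10.5, 84.8, 126), (225, -14.3, 83.9, 118), (230, 16.9, 0.4, 254), (235, 15.3, -2.0, 254), (240, 13.1, -3.2, 254), (245, 10.2, -2.7, 206), (250, -1.1, 14.7, 209), (255, -15.0, 35.9, 204), (260, -33.1, 63.6, 202), (265, -48.2, 83.8, 116), (270, -51.9, 82.4, 113), (275, -57.0, 83.
[... 511 characters left out ...]
0, 84.0, 112), (258, -16.0, -42.0, 83.0, 161), (266, -17.0, -36.0, 84.0, 157), (274, -16.0, -30.0, 83.0, 148), (282, -17.0, -24.0, 84.0, 143), (290, -17.0, -18.0, 84.0, 146), (298, -17.0, -12.0, 84.0, 142), (306, -17.0, -6.0, 84.0, 144), (314, -17.0, 0.0, 84.0, 142), (322, -17.0, 6.0, 84.0, 147), (330, -16.0, 12.0, 83.0, 147), (338, -17.0, 19.0, 85.0, 148), (346, -17.0, 25.0, 84.0, 148), (354, -17.0, 31.0, 84.0, 150), (362, -16.0, 37.0, 83.0, 148), (370, -17.0, 43.0, 84.0, 143), (378, -17.0, 49.0, 83.0, 114), (386, -17.0, 55.0, 84.0, 108), (394, -17.0, 61.0, 84.0, 114), (402, -17.0, 67.0, 83.0, 111), (410, -17.0, 74.0, 84.0, 112), (418, -17.0, 80.0, 84.0, 127), (426, -17.0, 86.0, 84.0, 113)]
```

```bash
python3 - <<'E'
from h import *
for f,p in(('w5',[.448,.0675,.0834]),('w1',[.467,-.1925,.2524])):
  c=pickle.load(open(f+'.pkl','rb'));a=np.radians(76.82 if f=='w5' else 92.5);T=np.array([[np.cos(a),np.sin(a),0],[np.sin(a),-np.cos(a),0],[0,0,-1]])
  W=(cloud(c)-np.array(p))@T.T
  k=(abs(W[...,0])<.02)&(abs(W[...,1])>.029)&(abs(W[...,1])<.075)&(W[...,2]>-.04)&(W[...,2]<.03)
  k[:200]=0
  for s in(-1,1):
    q=W[k&(W[...,1]*s>0)];print(f,s,len(q),np.percentile(q,[.5,50,99.5],axis=0).round(4).tolist())
    i=np.argsort(q[:,2])[-8:];print(q[i].round(4).tolist())
E
```

```text
w5 -1 2320 [[-0.0081, -0.0456, -0.0398], [0.0082, -0.0338, -0.0223], [0.0142, -0.0293, 0.008]]
[[-0.0048, -0.0298, 0.0087], [0.0082, -0.0345, 0.0087], [0.0024, -0.0291, 0.0098], [-0.0002, -0.0292, 0.0139], [-0.0032, -0.0295, 0.0187], [-0.0045, -0.0292, 0.0201], [-0.0071, -0.0292, 0.0241], [-0.0098, -0.0293, 0.0281]]
w5 1 2273 [[-0.008, 0.0292, -0.0399], [0.0084, 0.0336, -0.0223], [0.0137, 0.0451, 0.0075]]
[[0.0086, 0.0337, 0.0079], [-0.0063, 0.0298, 0.008], [0.0085, 0.0327, 0.008], [-0.0051, 0.0297, 0.0081], [0.0085, 0.0343, 0.0081], [0.0085, 0.0332, 0.0082], [0.0084, 0.0322, 0.0082], [-0.0059, 0.0298, 0.0085]]
w1 -1 2608 [[-0.0081, -0.062, -0.0398], [0.008, -0.0488, -0.0219], [0.0092, -0.0462, 0.0075]]
[[0.0012, -0.0467, 0.0081], [0.0065, -0.0468, 0.0081], [0.0082, -0.0483, 0.0082], [0.0023, -0.0467, 0.0082], [0.0081, -0.0516, 0.0083], [0.0005, -0.0469, 0.0084], [-0.0045, -0.0468, 0.0087], [0.0079, -0.0496, 0.0088]]
w1 1 2581 [[-0.0079, 0.0458, -0.0398], [0.0083, 0.0485, -0.0219], [0.0095, 0.0616, 0.0077]]
[[0.0026, 0.0465, 0.0081], [0.0067, 0.0478, 0.0082], [0.0084, 0.0493, 0.0082], [0.0066, 0.0473, 0.0083], [-0.006, 0.0468, 0.0084], [-0.0054, 0.0467, 0.0084], [-0.0078, 0.0469, 0.0085], [0.008, 0.049, 0.0092]]
```

>>> {"op": "apply_moves", "data": {
  "steps": [
    [[0.0075,0,0.005],0,0.5],
    [[0.0072,0,0.006],0,0.5],
    [[0.0065,0,0.007],0,0.5],
    [[0.006,0,0.008],0,0.5],
    [[0.005,0,0.0092],0,0.5]
  ]
}}

```text
time: 6.4
position: [0.4544, 0.1006, 0.0455]
tcp_rot: [-3.14, 0.0, 1.342]
ft_force: [-0.0, 0.6, -0.1]
opening: 0.639
```

>>> {"op": "apply_moves", "data": {
  "steps": [
    [[0.004,0,0.01],0,0.5],
    [[0.0025,0,0.01],0,0.5],
    [[0.0012,0,0.01],0,0.5],
    [[0,0,0],0,0.7],
    [[0,0,0],0,0.9]
  ]
}}

```text
time: 6.9
position: [0.4563, 0.1071, 0.0166]
tcp_rot: [-3.141, 0.0, 1.341]
ft_force: [0.8, -0.6, 0.5]
opening: 0.743
```

>>> {"op": "apply_moves", "data": {
  "steps": [
    [[0,0,0],0,1],
    [[0,0,0],0,1]
  ]
}}

```text
time: 7.1
position: [0.4571, 0.1072, 0.0175]
tcp_rot: [3.14, -0.0, 1.341]
ft_force: [-0.1, -0.0, 0.3]
opening: 0.906
```

```bash
python3 look.py w6
```

```text
t 7.15 [0.457  0.1072 0.0174] yaw 76.83 F [-0.3 -0.3 -0.3] op 0.953
plane pts 13172 n tool [-0.  0. -1.] tilt from flat 0.0 at [ 0.017  -0.0027  0.0096] min [-0.046  -0.0271  0.0079] max [0.0994 0.027  0.0114]
```

```bash
python3 - <<'E'
from h import *
c=pickle.load(open('w6.pkl','rb'))
p=np.array([.457,.1072,.0174]);a=np.radians(76.83);T=np.array([[np.cos(a),np.sin(a),0],[np.sin(a),-np.cos(a),0],[0,0,-1]])
W=(cloud(c)-p)@T.T
x=np.sort(W[(abs(W[...,1])<.01)&(abs(W[...,2]-.0094)<.002)][:,0]);g=np.diff(x);i=np.where(g>.004)[0];print(x[0],[(x[j],x[j+1]) for j in i],x[-1])
y=W[(abs(W[...,0]-.01)<.005)&(abs(W[...,2]-.0094)<.003)][:,1];print(y.min(),y.max())
E
```

```text
-0.08107814016370254 [(np.float64(-0.07063706265567626), np.float64(-0.04633153634857403)), (np.float64(0.019222965622971346), np.float64(0.07688623472223914))] 0.12245947050974683
-0.16952471229350227 0.04769171244728801
```

>>> {"op": "apply_moves", "data": {
  "steps": [
    [[0.001,0,0.005],0,1],
    [[0,0,0.0035],0,1],
    [[0,0,0],0,0.5],
    [[0,0,0],0,0.5],
    [[0,0,0],0,0.5]
  ],
  "grip_force": 3
}}

```text
time: 7.65
position: [0.4568, 0.1083, 0.0083]
tcp_rot: [3.141, -0.0, 1.341]
ft_force: [-0.1, -0.6, 2.3]
opening: 0.793
```

>>> {"op": "apply_moves", "data": {
  "steps": [
    [[0,0,0],0,0.5],
    [[0,0,0],0,0.5]
  ]
}}

```text
time: 7.85
position: [0.4568, 0.1082, 0.0083]
tcp_rot: [3.142, -0.0, 1.341]
ft_force: [-0.5, 0.4, 0.5]
opening: 0.645
```

>>> {"op": "apply_moves", "data": {
  "steps": [
    [[-0.001,0,-0.0095],0,0.5],
    [[-0.002,0,-0.0086],0,0.5],
    [[-0.003,0,-0.0086],0,0.5],
    [[-0.004,0,-0.0084],0,0.5],
    [[-0.005,0,-0.0078],0,0.5]
  ]
}}

```text
time: 8.35
position: [0.4536, 0.0933, 0.0524]
tcp_rot: [3.141, -0.0, 1.341]
ft_force: [0.6, -0.1, -0.5]
opening: 0.645
```

>>> {"op": "apply_moves", "data": {
  "steps": [
    [[-0.0056,0,-0.0072],0,0.5],
    [[-0.0065,0,-0.0065],0,0.5],
    [[-0.0072,0,-0.0057],0,0.5],
    [[-0.0078,0,-0.0048],0,0.5],
    [[-0.0083,0,-0.004],0,0.5]
  ]
}}

```text
time: 8.85
position: [0.4453, 0.0586, 0.08]
tcp_rot: [3.141, -0.0, 1.341]
ft_force: [-0.3, 0.9, 0.4]
opening: 0.646
```

```bash
cat >> h.py <<'E'
def prof(f,cols=(300,330),rows=range(215,300,3)):
    from bench import read_camera,get_obs
    c=read_camera('wrist');o=get_obs();pickle.dump(c,open(f+'.pkl','wb'))
    p=o['position'];a=o['tcp_rot'][2];T=np.array([[np.cos(a),np.sin(a),0],[np.sin(a),-np.cos(a),0],[0,0,-1]])
    W=(cloud(c)-p)@T.T
    print('t',o['time'],p.round(4),'yaw',np.degrees(a).round(2),'F',o['ft_force'].round(1),'op',round(o['opening'],3))
    im=c['pixels'].astype(int)
    m=(im.min(2)>150)&(abs(W[...,1])<.024)&(abs(W[...,0])<.11)&(W[...,2]<p[2]-.012)&(W[...,2]>-.06);m[320:]=0
    m=cv2.erode(m.astype(np.uint8),np.ones((3,3)))>0
    e=W[m&(im.min(2)>240)][:,[0,2]]; g=W[m&(im.min(2)<=238)][:,[0,2]]
    for nm,q in(('end',e),('face',g)):
        if len(q)<20: print(nm,len(q));continue
        v=cv2.fitLine(q.astype(np.float32),cv2.DIST_HUBER,0,.001,.001).ravel()
        print(nm,len(q),'dir',v[:2].round(3),'ang',round(float(np.degrees(np.arctan2(-v[1],v[0])))%180,1),'pt',(v[2:]*1000).round(1),'x',(np.percentile(q[:,0],[1,99])*1000).round(1),'z',(np.percentile(q[:,1],[1,99])*1000).round(1))
    y=W[(im.min(2)>150)&(abs(W[...,2])<.012)&(abs(W[...,0])<.03)&(abs(W[...,1])<.04)][:,1];print('y',np.percentile(y,[1,99]))
    return c,o,W
E
python3 -c "
from h import *
prof('w7')"
```

```text
t 8.9 [0.4454 0.0577 0.0805] yaw 76.83 F [ 0.4 -1.3 -0.3] op 0.645
end 1416 dir [0.873 0.488] ang 150.8 pt [11.7 -8.8] x [ 8.3 14.7] z [-11.1  -6.2]
face 195 dir [ 0.487 -0.873] ang 60.9 pt [ 3.7 -2.3] x [-9.9  8.5] z [-11.   22.2]
y [-0.03892627  0.03900217]
```

>>> {"op": "apply_moves", "data": {
  "steps": [
    [[-0.003,0,-0.0013],0,0.5],
    [[-0.0035,0,-0.0013],0,0.5],
    [[0,0,0],0,0.5]
  ]
}}

```text
time: 9.2
position: [0.444, 0.0526, 0.0823]
tcp_rot: [3.141, -0.0, 1.341]
ft_force: [1.6, 0.6, 1.5]
opening: 0.643
```

>>> {"op": "apply_moves", "data": {
  "steps": [
    [[0,0,0],0,0.4],
    [[0,0,0],0,0.4],
    [[0,0,-0.01],0,0.4],
    [[0,0,-0.03],0,0.4],
    [[0,0,-0.03],0,0.4]
  ],
  "grip_force": 40
}}

```text
time: 9.7
position: [0.4424, 0.0529, 0.1521]
tcp_rot: [-3.138, 0.001, 1.341]
ft_force: [0.8, -0.1, -0.3]
opening: 0.639
```

```bash
python3 -c "
from h import *
prof('w8')"
```

```text
t 9.75 [0.4457 0.053  0.1583] yaw 76.86 F [ 2.8 -0.3  3. ] op 0.637
end 1458 dir [0.913 0.407] ang 156.0 pt [ 9.4 -3.8] x [ 5.9 12.6] z [-5.9 -1.5]
face 0
y [-0.03935694  0.03908575]
```

```bash
python3 -c "
from h import *
prof('w9')
plan([(.444,.053,.26,92.8),(.477,-.09,.26,92.8)])"
```

```text
t 9.8 [0.4462 0.053  0.1567] yaw 76.86 F [ 0.7 -0.  -0.8] op 0.638
end 1475 dir [0.914 0.405] ang 156.1 pt [ 10.1 -11.6] x [ 6.6 13.4] z [-13.5  -9.2]
face 0
y [-0.03918975  0.03912551]
(0.444, 0.053, 0.26, 92.8)
   [[-0.0002, -0.0007, -0.0344], -5.31]
   [[-0.0001, -0.0007, -0.0344], -5.31]
   [[-0.0, -0.0007, -0.0344], -5.31]
(0.477, -0.09, 0.26, 92.8)
   [[-0.0289, 0.0052, 0.0], 0.0]
   [[-0.0289, 0.0052, 0.0], 0.0]
   [[-0.0289, 0.0052, 0.0], 0.0]
   [[-0.0289, 0.0052, 0.0], 0.0]
   [[-0.0289, 0.0052, 0.0], 0.0]
```

>>> {"op": "apply_moves", "data": {
  "steps": [
    [[0,-0.001,-0.034],-5.3,0.4],
    [[0,-0.001,-0.034],-5.3,0.4],
    [[0,0,-0.034],-5.3,0.4],
    [[-0.029,0.005,0],0,0.4],
    [[-0.029,0.005,0],0,0.4]
  ]
}}

```text
time: 10.3
position: [0.455, -0.0044, 0.2549]
tcp_rot: [3.14, 0.0, 1.621]
ft_force: [0.8, 1.4, -1.3]
opening: 0.636
```

>>> {"op": "apply_moves", "data": {
  "steps": [
    [[-0.029,0.005,0],0,0.4],
    [[-0.029,0.005,0],0,0.4],
    [[-0.02,0.004,0],0,0.4],
    [[-0.01,0.001,0],0,0.4],
    [[0,0,0],0,0.4]
  ]
}}

```text
time: 10.8
position: [0.4733, -0.0921, 0.2532]
tcp_rot: [-3.14, -0.001, 1.617]
ft_force: [-0.5, -0.5, -1.2]
opening: 0.635
```

>>> {"op": "apply_moves", "data": {
  "steps": [
    [[0,0,0],0,0.4],
    [[0,0,0],0,0.4]
  ]
}}

```text
time: 11.0
position: [0.4736, -0.0904, 0.2539]
tcp_rot: [-3.141, -0.0, 1.62]
ft_force: [-1.5, -0.6, -1.3]
opening: 0.639
```

```bash
python3 -c "
from h import *
c,o,W=prof('w10');cv2.imwrite('pics/w10.png',c['pixels'][:,:,::-1])"
```

```text
t 11.05 [ 0.4737 -0.0904  0.2541] yaw 92.81 F [-0.3 -0.6 -1.3] op 0.636
end 1991 dir [0.007 1.   ] ang 90.4 pt [10.4  4.6] x [-92.4  15.3] z [-11.9 232.9]
face 1569 dir [ 0.769 -0.639] ang 39.7 pt [-25.8 191. ] x [-88.3  14.1] z [138.1 231.3]
y [-0.0389893  0.0390401]
```

View pics/w10.png

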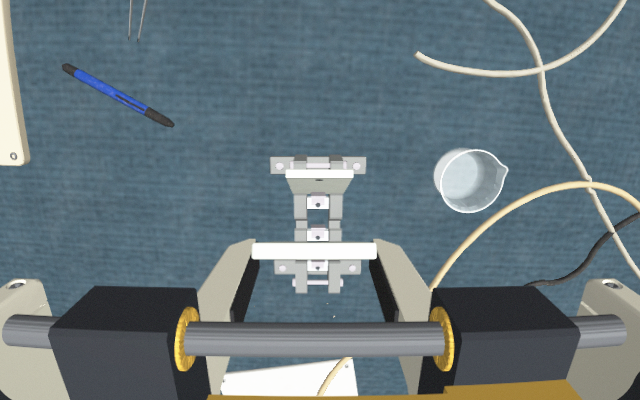

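```bash
sed -i "s/(W\[...,2\]<p\[2\]-.012)/(W[...,2]<min(p[2]-.012,.03))/" h.py; cat >> h.py <<'E'
def endc(f='e'):
    c,o,W=prof(f);im=c['pixels'].astype(int)
    m=(im.min(2)>240)&(abs(W[...,0])<.04)&(abs(W[...,2])<.03)&(abs(W[...,1])<.045);m[320:]=0;m[:200]=0
    q=W[m];lo,hi=np.percentile(q,[1,99],axis=0);print('E lo',lo.round(4),'hi',hi.round(4),'mid',((lo+hi)/2).round(4))
    return (lo+hi)/2
E
python3 -c "
from h import *
endc()"
```

```text
t 11.1 [ 0.4737 -0.0905  0.2541] yaw 92.81 F [ 0.2  0.6 -1.6] op 0.634
end 1400 dir [0.919 0.395] ang 156.7 pt [ 10.3 -10. ] x [ 6.8 13.5] z [-12.   -7.8]
face 1
y [-0.03890891  0.03890451]
E lo [ 0.0068 -0.0289 -0.012 ] hi [ 0.0135  0.0284 -0.0077] mid [ 0.0101 -0.0002 -0.0099]
```

>>> {"op": "apply_moves", "data": {
  "steps": [
    [[-0.002,0.002,0.033],0,0.4],
    [[-0.003,0.002,0.033],0,0.4],
    [[-0.011,0,0.0235],0,0.4],
    [[-0.011,0,0.0235],0,0.4],
    [[0,0,0],0,0.4]
  ]
}}

```text
time: 11.6
position: [0.4766, -0.1176, 0.1375]
tcp_rot: [-3.136, -0.002, 1.618]
ft_force: [0.2, 0.1, -1.8]
opening: 0.638
```

>>> {"op": "apply_moves", "data": {
  "steps": [
    [[0,0,0],0,0.4],
    [[0,0,0],0,0.4]
  ]
}}

```text
time: 11.8
position: [0.4801, -0.1179, 0.1429]
tcp_rot: [3.139, 0.001, 1.619]
ft_force: [0.1, -0.4, -1.0]
opening: 0.639
```

```bash
python3 -c "
from h import *
endc('w11')
c=pickle.load(open('w11.pkl','rb'));im=c['pixels'][:,:,::-1]
cv2.imwrite('pics/w11.png',cv2.resize(im[130:330,200:440],None,fx=3,fy=3))"
```

```text
t 11.85 [ 0.4802 -0.118   0.143 ] yaw 92.77 F [ 0.3  1.1 -1.7] op 0.633
end 2436 dir [0.636 0.771] ang 129.5 pt [22.4  4.9] x [ 7.  43.3] z [-11.9  28.5]
face 81 dir [ 0.242 -0.97 ] ang 76.0 pt [36.8 26. ] x [36.5 37.1] z [24.9 27.3]
y [-0.03896103  0.03907067]
E lo [ 0.0069 -0.029  -0.0121] hi [ 0.0135  0.0283 -0.0078] mid [ 0.0102 -0.0004 -0.0099]
```

View pics/w11.png

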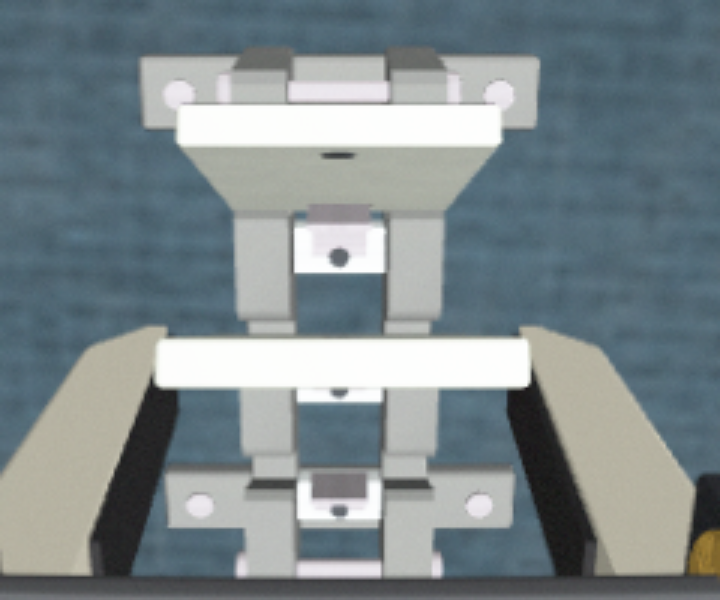

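```bash
python3 - <<'E'
from h import *
c=pickle.load(open('w11.pkl','rb'));im=c['pixels'].astype(int)
p=np.array([.4802,-.118,.143]);a=np.radians(92.77);T=np.array([[np.cos(a),np.sin(a),0],[np.sin(a),-np.cos(a),0],[0,0,-1]])
W=(cloud(c)-p)@T.T
m=np.zeros(im.shape[:2],bool);m[164:179,258:368]=1
q=W[m&(im.min(2)>235)]
q=q[(q[:,2]<.045)];lo,hi=np.percentile(q,[1,99],axis=0);print(len(q),lo,hi,(lo+hi)/2)
# rails
r=W[130:330,200:440].reshape(-1,3);r=r[abs(r[:,2]-.093)<.0015];print(np.percentile(r[:,1],[.5,99.5]),len(r))
E
```

```text
1388 [ 0.03730666 -0.02954346  0.02445884] [0.04378095 0.0278544  0.02929475] [ 0.0405438  -0.00084453  0.0268768 ]
[-0.02813052  0.02574014] 3157
```

>>> {"op": "apply_moves", "data": {
  "steps": [
    [[0.0013,-0.0008,0],0,0.4],
    [[-0.0021,0,0.0045],0,0.4],
    [[-0.0021,0,0.0045],0,0.4],
    [[0,0,0],0,0.4]
  ]
}}

```text
time: 12.25
position: [0.4779, -0.121, 0.1311]
tcp_rot: [-3.141, -0.001, 1.619]
ft_force: [-0.0, 1.1, -2.1]
opening: 0.639
```

>>> {"op": "apply_moves", "data": {
  "steps": [
    [[-0.0017,0,0.0036],0,0.4],
    [[-0.0017,0,0.0036],0,0.4],
    [[0,0,0],0,0.4]
  ]
}}

```text
time: 12.55
position: [0.4787, -0.1246, 0.1244]
tcp_rot: [3.141, -0.0, 1.618]
ft_force: [2.3, 2.0, -2.0]
opening: 0.637
```

>>> {"op": "apply_moves", "data": {
  "steps": [
    [[-0.0017,0,0.0036],0,0.4],
    [[0,0,0],0,0.4]
  ]
}}

```text
time: 12.75
position: [0.4789, -0.1263, 0.1211]
tcp_rot: [3.141, 0.0, 1.619]
ft_force: [2.5, 3.0, -1.1]
opening: 0.639
```

>>> {"op": "apply_moves", "data": {
  "steps": [
    [[-0.0017,0,0.0036],0,0.4],
    [[0,0,0],0,0.4]
  ]
}}

```text
time: 12.95
position: [0.4788, -0.128, 0.1173]
tcp_rot: [3.141, -0.0, 1.619]
ft_force: [3.1, 2.9, -0.6]
opening: 0.638
```

```bash
python3 -c "
from h import *
endc('w12')
c=pickle.load(open('w12.pkl','rb'));o=0
im=c['pixels'].astype(int)
"
```

```text
t 13.0 [ 0.4788 -0.1281  0.1174] yaw 92.74 F [ 4.   3.4 -1.4] op 0.638
end 2833 dir [0.963 0.27 ] ang 164.4 pt [30.6 -4.4] x [ 7.  53.5] z [-11.9   3.2]
face 925 dir [ 0.423 -0.906] ang 65.0 pt [41.2 11.8] x [34.1 46.9] z [-0.4 27.3]
y [-0.03911554  0.03894537]
E lo [ 0.0063 -0.0289 -0.0122] hi [ 0.0135  0.0284 -0.0078] mid [ 0.0099 -0.0002 -0.01  ]
```

>>> {"op": "apply_moves", "data": {
  "steps": [
    [[-0.0017,0,0.0036],0,0.4],
    [[0,0,0],0,0.4]
  ]
}}

```text
time: 13.2
position: [0.4788, -0.1297, 0.1136]
tcp_rot: [-3.141, -0.0, 1.619]
ft_force: [3.3, 3.0, -1.4]
opening: 0.637
```

>>> {"op": "apply_moves", "data": {
  "steps": [
    [[-0.0013,0,0.0027],0,0.4],
    [[0,0,0],0,0.4]
  ]
}}

```text
time: 13.4
position: [0.4787, -0.131, 0.1109]
tcp_rot: [-3.141, -0.0, 1.619]
ft_force: [2.0, 3.3, 0.2]
opening: 0.639
```

```bash
python3 -c "
from h import *
endc('w13')
c=pickle.load(open('w13.pkl','rb'));im=c['pixels'][:,:,::-1]
cv2.imwrite('pics/w13.png',cv2.resize(im[100:330,190:450],None,fx=2.6,fy=2.6))"
```

```text
t 13.45 [ 0.4787 -0.131   0.1109] yaw 92.74 F [ 2.2  2.6 -0.3] op 0.637
end 3007 dir [0.994 0.112] ang 173.6 pt [33.1 -7.5] x [ 6.9 56.5] z [-12.   -3.1]
face 1228 dir [ 0.423 -0.906] ang 65.0 pt [42.9  8.2] x [34.3 49.7] z [-6.7 26.7]
y [-0.03910098  0.03915808]
E lo [ 0.0064 -0.0289 -0.0122] hi [ 0.0134  0.0284 -0.0078] mid [ 0.0099 -0.0003 -0.01  ]
```

View pics/w13.png

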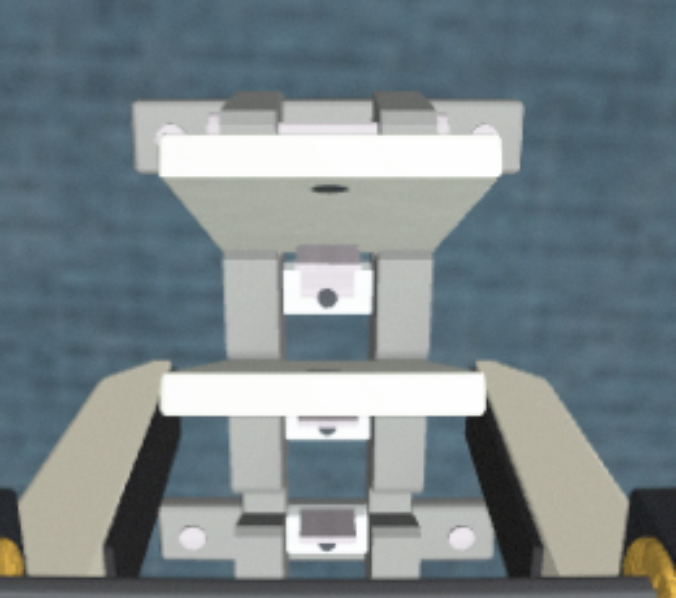

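>>> {"op": "apply_moves", "data": {
  "steps": [
    [[-0.0013,0,0.0027],0,0.4],
    [[0,0,0],0,0.4]
  ]
}}

```text
time: 13.65
position: [0.4788, -0.1323, 0.1082]
tcp_rot: [-3.141, -0.0, 1.619]
ft_force: [1.5, 3.0, -1.3]
opening: 0.634
```

>>> {"op": "apply_moves", "data": {
  "steps": [
    [[-0.0008,0,0.0018],0,0.4],
    [[0,0,0],0,0.4]
  ]
}}

```text
time: 13.85
position: [0.4789, -0.1329, 0.1069]
tcp_rot: [-3.141, -0.0, 1.619]
ft_force: [0.1, 3.8, 4.0]
opening: 0.637
```

>>> {"op": "apply_moves", "data": {
  "steps": [
    [[-0.0004,0,0.001],0,0.4],
    [[0,0,0],0,0.4]
  ]
}}

```text
time: 14.05
position: [0.479, -0.1331, 0.1068]
tcp_rot: [-3.141, -0.001, 1.619]
ft_force: [-2.4, 7.8, 11.0]
opening: 0.633
```

>>> {"op": "apply_moves", "data": {
  "steps": [
    [[-0.0004,0,0.001],0,0.4],
    [[0,0,0],0,0.4],
    [[0,0,0],0,0.4]
  ]
}}

```text
time: 14.35
position: [0.4792, -0.1331, 0.1067]
tcp_rot: [3.141, -0.001, 1.619]
ft_force: [-6.0, 10.3, 18.7]
opening: 0.64
```

```bash
python3 -c "
from h import *
endc('w14')"
```

```text
t 14.4 [ 0.4792 -0.1332  0.1067] yaw 92.75 F [-6.5 10.4 19. ] op 0.638
end 3065 dir [1.    0.016] ang 179.1 pt [34.8 -9.9] x [ 7.  58.5] z [-12.1  -7.5]
face 1470 dir [ 0.423 -0.906] ang 64.9 pt [44.4  5.3] x [35.2 51.9] z [-11.   25.4]
y [-0.03908336  0.03907794]
E lo [ 0.0063 -0.0288 -0.0124] hi [ 0.0134  0.0284 -0.0081] mid [ 0.0099 -0.0002 -0.0102]
```

>>> {"op": "apply_moves", "data": {
  "steps": [
    [[0,0,0],0,0.7],
    [[0,0,0],0,0.85],
    [[0,0,0],0,1],
    [[0,0,0],0,1],
    [[0,0,0],0,1]
  ]
}}

```text
time: 14.9
position: [0.4788, -0.134, 0.1046]
tcp_rot: [-3.141, 0.0, 1.618]
ft_force: [0.3, 0.1, 0.1]
opening: 0.979
```

>>> {"op": "apply_moves", "data": {
  "steps": [
    [[0,0,-0.03],0,1],
    [[0,0,-0.04],0,1],
    [[0,0,-0.04],0,1],
    [[0,0,0],0,1],
    [[0,0,0],0,1]
  ]
}}

```text
time: 15.4
position: [0.4798, -0.1342, 0.216]
tcp_rot: [3.139, 0.001, 1.619]
ft_force: [-0.6, 0.3, -0.4]
opening: 0.999
```

```bash
cat > rack.py <<'E'
from h import *
from bench import *
import sys
c=read_camera('wrist');o=get_obs();pickle.dump(c,open(sys.argv[1]+'.pkl','wb'));print(o['time'],o['position'].round(4),o['ft_force'].round(1))
W=cloud(c);im=c['pixels'].astype(int);u=np.array([-.0484,.9988]);v=np.array([.9988,.0484])
ctr=np.array([.4818,-.179]);U=(W[...,:2]-ctr)@u;V=(W[...,:2]-ctr)@v
m=(im.min(2)>238)&(W[...,2]>.06)&(abs(V)<.045)&(W[...,2]<.14)
n,l,s,ce=cv2.connectedComponentsWithStats(m.astype(np.uint8))
for i in range(1,n):
    if s[i,4]<200: continue
    k=l==i;f=lambda a:(np.percentile(a[k],[1,99])*1000).round(1)
    print(s[i],'U',f(U),'V',f(V),'Z',f(W[...,2]), 'mid', f(U).mean(),f(V).mean(),f(W[...,2]).mean())
E
python3 rack.py w15
```

```text
15.45 [ 0.4789 -0.1338  0.2143] [-1.1 -0.6  0.4]
[274 123  81   9 711] U [ 98.6 104.5] V [-28.6  29.1] Z [113.8 118.4] mid 101.55 0.25 116.1
[275 175  76  10 685] U [57.9 64.5] V [-29.9  28.3] Z [112.2 117.1] mid 61.2 -0.7999999999999989 114.65
```

```bash
python3 rack.py w16
```

```text
15.5 [ 0.4783 -0.1336  0.2134] [-0.4  0.5 -0.1]
[276 124  80   9 718] U [ 98.6 104.4] V [-28.8  29.3] Z [113.9 118.4] mid 101.5 0.25 116.15
[277 176  76  10 738] U [57.7 64.4] V [-29.3  28.2] Z [112.  117.5] mid 61.050000000000004 -0.5500000000000007 114.75
```

```bash
python3 - <<'E'
from h import *
c=pickle.load(open('w16.pkl','rb'));W=cloud(c);u=np.array([-.0484,.9988]);v=np.array([.9988,.0484]);ctr=np.array([.4818,-.179])
U=(W[...,:2]-ctr)@u;V=(W[...,:2]-ctr)@v;Z=W[...,2]
for nm,r in(('filled',(134,160)),('new',(187,215))):
    m=np.zeros(U.shape,bool);m[r[0]:r[1],285:345]=1;m&=(Z>.056)&(Z<.113)&(abs(V)<.025)
    q=np.c_[U[m],Z[m]].astype(np.float32);f=cv2.fitLine(q,cv2.DIST_HUBER,0,.001,.001).ravel();print(nm,len(q),'lean',np.degrees(np.arctan2(abs(f[0]),abs(f[1]))),'U at z=.09',(f[2]+f[0]/f[1]*(.09-f[3]))*1000,'z',q[:,1].min(),q[:,1].max())
E
```

```text
filled 1231 lean 25.094856 U at z=.09 85.0834 z 0.056063678 0.112998165
new 757 lean 26.599487 U at z=.09 44.278748 z 0.0561369 0.11281778
```

```bash
python3 -c "
from h import *
plan([(.4495,.265,.21,99.6),(.4495,.265,.06,99.6)])"
```

```text
(0.4495, 0.265, 0.21, 99.6)
   [[0.0333, -0.0008, 0.0003], -0.57]
   [[0.0333, -0.0005, 0.0003], -0.57]
   [[0.0333, -0.0001, 0.0003], -0.57]
   [[0.0333, 0.0002, 0.0003], -0.57]
   [[0.0333, 0.0005, 0.0003], -0.57]
   [[0.0333, 0.0008, 0.0003], -0.57]
   [[0.0333, 0.0012, 0.0003], -0.57]
   [[0.0333, 0.0015, 0.0003], -0.57]
   [[0.0333, 0.0018, 0.0003], -0.57]
   [[0.0332, 0.0022, 0.0003], -0.57]
   [[0.0332, 0.0025, 0.0003], -0.57]
   [[0.0332, 0.0028, 0.0003], -0.57]
(0.4495, 0.265, 0.06, 99.6)
   [[0.0, 0.0, 0.03], 0.0]
   [[0.0, 0.0, 0.03], 0.0]
   [[0.0, 0.0, 0.03], 0.0]
   [[0.0, 0.0, 0.03], 0.0]
   [[0.0, 0.0, 0.03], 0.0]
```

>>> {"op": "apply_moves", "data": {
  "steps": [
    [[0.0333,-0.001,0],-0.6,1],
    [[0.0333,-0.0005,0],-0.6,1],
    [[0.0333,0,0],-0.6,1],
    [[0.0333,0,0],-0.6,1],
    [[0.0333,0.0005,0],-0.6,1]
  ]
}}

```text
time: 16.0
position: [0.4652, 0.0335, 0.2128]
tcp_rot: [-3.138, -0.0, 1.671]
ft_force: [0.9, -0.8, -0.3]
opening: 1.0
```

>>> {"op": "apply_moves", "data": {
  "steps": [
    [[0.0333,0.001,0],-0.6,1],
    [[0.0333,0.001,0],-0.6,1],
    [[0.0333,0.0015,0.02],-0.6,1],
    [[0.0333,0.002,0.03],-0.6,1],
    [[0.0333,0.002,0.03],-0.5,1]
  ]
}}

```text
time: 16.5
position: [0.4528, 0.1995, 0.1325]
tcp_rot: [-3.14, 0.0, 1.722]
ft_force: [-0.1, 0.4, -0.1]
opening: 1.001
```

>>> {"op": "apply_moves", "data": {
  "steps": [
    [[0.0333,0.0025,0.03],-0.5,1],
    [[0.0333,0.003,0.02],-0.5,1],
    [[0,0,0],0,1],
    [[0,0,0],0,1]
  ]
}}

```text
time: 16.9
position: [0.4472, 0.2647, 0.0826]
tcp_rot: [-3.137, 0.002, 1.741]
ft_force: [0.2, -0.0, 0.0]
opening: 1.0
```

```bash
cat > flat.py <<'E'
from h import *
from bench import *
c=read_camera('wrist');o=get_obs();pickle.dump(c,open('wf.pkl','wb'));p=o['position'];yaw=o['tcp_rot'][2]
im=c['pixels'];W=cloud(c)
m=((im.min(2)>190)&(abs(W[...,2]-.008)<.004)&(np.hypot(W[...,0]-.4546,W[...,1]-.2335)<.08)).astype(np.uint8)
n,l,s,ce=cv2.connectedComponentsWithStats(m);i=1+np.argmax(s[1:,4])
q=np.array([atz(c,x,.008)[:2] for x in np.argwhere(l==i)[:,::-1]],np.float32);r=cv2.minAreaRect(q)
a=yaw;d=np.array(r[0])-p[:2];print(o['time'],p.round(4),np.degrees(yaw),r,'centre in tool',np.array([np.cos(a)*d[0]+np.sin(a)*d[1],np.sin(a)*d[0]-np.cos(a)*d[1]]).round(4))
E
python3 flat.py
```

```text
16.95 [0.4483 0.2644 0.0838] 99.67312192878592 ((0.45472821593284607, 0.23324047029018402), (0.059238821268081665, 0.09857572615146637), 9.94101333618164) centre in tool [-0.0318  0.0011]
```

>>> {"op": "apply_moves", "data": {
  "steps": [
    [[0.0005,0.001,0.03],-0.2,1],
    [[0,0,0.025],0,1],
    [[0,0,0.015],0,1],
    [[0,0,0.005],0,1],
    [[0,0,0],0,1]
  ],
  "grip_force": 3
}}

```text
time: 17.45
position: [0.4501, 0.2651, 0.0099]
tcp_rot: [-3.141, 0.0, 1.742]
ft_force: [-0.2, -1.2, -0.5]
opening: 0.998
```

>>> {"op": "apply_moves", "data": {
  "steps": [
    [[0,0,0],0,1]
  ]
}}

```text
time: 17.55
position: [0.451, 0.2659, 0.0112]
tcp_rot: [3.14, -0.0, 1.742]
ft_force: [0.3, -0.5, 0.2]
opening: 0.999
```

>>> {"op": "apply_moves", "data": {
  "steps": [
    [[0,-0.001,0.0025],0,1],
    [[0,0,0],0,0.5],
    [[0,0,0],0,0.5],
    [[0,0,0],0,0.5],
    [[0,0,0],0,0.5]
  ]
}}

```text
time: 18.05
position: [0.4491, 0.266, 0.0083]
tcp_rot: [3.141, -0.0, 1.743]
ft_force: [-2.1, -0.9, 5.3]
opening: 0.701
```

>>> {"op": "apply_moves", "data": {
  "steps": [
    [[0,0,0],0,0.5],
    [[0,0,0],0,0.5]
  ]
}}

```text
time: 18.25
position: [0.4492, 0.266, 0.0083]
tcp_rot: [3.141, -0.0, 1.743]
ft_force: [-2.4, 0.2, 5.9]
opening: 0.647
```

Same arc again, with the light grip.

>>> {"op": "apply_moves", "data": {
  "steps": [
    [[-0.001,0,-0.0095],0,0.5],
    [[-0.002,0,-0.0086],0,0.5],
    [[-0.003,0,-0.0086],0,0.5],
    [[-0.004,0,-0.0084],0,0.5],
    [[-0.005,0,-0.0078],0,0.5]
  ]
}}

```text
time: 18.75
position: [0.4519, 0.2506, 0.0514]
tcp_rot: [3.141, -0.0, 1.743]
ft_force: [-0.3, 1.4, -1.4]
opening: 0.643
```

>>> {"op": "apply_moves", "data": {
  "steps": [
    [[-0.0056,0,-0.0072],0,0.5],
    [[-0.0065,0,-0.0065],0,0.5],
    [[-0.0072,0,-0.0057],0,0.5],
    [[-0.0078,0,-0.0048],0,0.5],
    [[-0.0083,0,-0.004],0,0.5]
  ]
}}

```text
time: 19.25
position: [0.4579, 0.2155, 0.0791]
tcp_rot: [3.141, -0.0, 1.742]
ft_force: [-0.3, 1.1, 2.0]
opening: 0.643
```

>>> {"op": "apply_moves", "data": {
  "steps": [
    [[0,0,0],0,0.5]
  ]
}}

```text
time: 19.35
position: [0.4583, 0.215, 0.0792]
tcp_rot: [3.141, 0.0, 1.742]
ft_force: [0.2, 0.2, 1.5]
opening: 0.646
```

```bash
python3 -c "
from h import *
endc('w20')"
```

```text
t 19.4 [0.4581 0.2155 0.0789] yaw 99.78 F [-0.2  0.7  0.8] op 0.644
end 1427 dir [0.859 0.512] ang 149.2 pt [10.4 -8.5] x [ 7.1 13.5] z [-10.8  -6. ]
face 395 dir [ 0.52  -0.854] ang 58.7 pt [ 0.8 -0.1] x [-10.    7.3] z [-10.9  17.8]
y [-0.03884104  0.03863818]
E lo [ 0.007  -0.0292 -0.0108] hi [ 0.0135  0.0286 -0.006 ] mid [ 0.0103 -0.0003 -0.0084]
```

>>> {"op": "apply_moves", "data": {
  "steps": [
    [[-0.0025,0,-0.0012],0,0.5],
    [[-0.0025,0,-0.0011],0,0.5],
    [[-0.0022,0,-0.0008],0,0.5],
    [[0,0,0],0,0.5]
  ]
}}

```text
time: 19.8
position: [0.4589, 0.2087, 0.0817]
tcp_rot: [3.141, -0.0, 1.742]
ft_force: [0.3, 1.4, 1.4]
opening: 0.643
```

>>> {"op": "apply_moves", "data": {
  "steps": [
    [[0,0,0],0,0.4],
    [[0,0,0],0,0.4],
    [[0,0,-0.01],0,0.4],
    [[0,0,-0.03],0,0.4],
    [[0,0,-0.03],0,0.4]
  ],
  "grip_force": 40
}}

```text
time: 20.3
position: [0.4574, 0.2082, 0.1514]
tcp_rot: [-3.138, 0.001, 1.743]
ft_force: [0.9, 0.2, -0.9]
opening: 0.637
```

```bash
python3 -c "
from h import *
endc('w21')
plan([(.459,.208,.26,92.8),(.478,-.13,.26,92.8)])"
```

```text
t 20.35 [0.4606 0.2094 0.158 ] yaw 99.85 F [2.6 0.3 3.1] op 0.638
end 1434 dir [0.89  0.456] ang 152.8 pt [10.4 -2.2] x [ 6.8 13.3] z [-4.5  0.2]
face 0
y [-0.03935584  0.0391194 ]
E lo [ 0.0063 -0.0325 -0.0046] hi [0.0132 0.0251 0.0001] mid [ 0.0097 -0.0037 -0.0023]
(0.459, 0.208, 0.26, 92.8)
   [[-0.0004, -0.0006, -0.034], 2.35]
   [[-0.0004, -0.0006, -0.034], 2.35]
   [[-0.0004, -0.0006, -0.034], 2.35]
(0.478, -0.13, 0.26, 92.8)
   [[-0.0339, 0.0002, 0.0], 0.0]
   [[-0.0339, 0.0002, 0.0], 0.0]
   [[-0.0339, 0.0002, 0.0], 0.0]
   [[-0.0339, 0.0002, 0.0], 0.0]
   [[-0.0339, 0.0002, 0.0], 0.0]
   [[-0.0339, 0.0002, 0.0], 0.0]
   [[-0.0339, 0.0002, 0.0], 0.0]
   [[-0.0339, 0.0002, 0.0], 0.0]
   [[-0.0339, 0.0002, 0.0], 0.0]
   [[-0.0339, 0.0002, 0.0], 0.0]
```

>>> {"op": "apply_moves", "data": {
  "steps": [
    [[0,-0.0006,-0.034],2.35,0.4],
    [[0,-0.0006,-0.034],2.35,0.4],
    [[0,0,-0.034],2.35,0.4],
    [[-0.02,0,0],0,0.4],
    [[-0.034,0,0],0,0.4]
  ]
}}

```text
time: 20.85
position: [0.4605, 0.1554, 0.2552]
tcp_rot: [3.139, -0.001, 1.622]
ft_force: [-0.8, -0.3, -2.2]
opening: 0.637
```

>>> {"op": "apply_moves", "data": {
  "steps": [
    [[-0.034,0,0],0,0.4],
    [[-0.034,0,0],0,0.4],
    [[-0.034,0,0],0,0.4],
    [[-0.034,0,0],0,0.4],
    [[-0.034,0,0],0,0.4]
  ]
}}

```text
time: 21.35
position: [0.4679, -0.0164, 0.2536]
tcp_rot: [-3.141, 0.0, 1.62]
ft_force: [-0.2, 1.0, -0.9]
opening: 0.636
```

>>> {"op": "apply_moves", "data": {
  "steps": [
    [[-0.034,0,0],0,0.4],
    [[-0.034,0,0],0,0.4],
    [[-0.03,0,0],0,0.4],
    [[-0.014,0,0],0,0.4],
    [[0,0,0],0,0.4]
  ]
}}

```text
time: 21.85
position: [0.4735, -0.1282, 0.2533]
tcp_rot: [-3.141, -0.0, 1.617]
ft_force: [-0.6, 0.9, -0.7]
opening: 0.638
```

>>> {"op": "apply_moves", "data": {
  "steps": [
    [[0,0,0],0,0.4],
    [[0,0,0],0,0.4]
  ]
}}

```text
time: 22.05
position: [0.4739, -0.1258, 0.2535]
tcp_rot: [-3.141, -0.001, 1.621]
ft_force: [-0.3, 0.5, -1.4]
opening: 0.637
```

```bash
python3 -c "
from h import *
endc('w22')"
```

```text
t 22.1 [ 0.474  -0.1258  0.2536] yaw 92.87 F [-0.1  0.1 -1.4] op 0.638
end 1465 dir [0.894 0.448] ang 153.4 pt [10.6 -8.8] x [ 7.3 13.8] z [-11.   -6.4]
face 0
y [-0.03915067  0.03890196]
E lo [ 0.0068 -0.029  -0.011 ] hi [ 0.0138  0.0285 -0.0065] mid [ 0.0103 -0.0002 -0.0088]
```

>>> {"op": "apply_moves", "data": {
  "steps": [
    [[-0.003,0.0026,0.033],0,0.4],
    [[-0.003,0.0026,0.033],0,0.4],
    [[-0.011,0,0.0235],0,0.4],
    [[-0.011,0,0.0235],0,0.4],
    [[0,0,0],0,0.4]
  ]
}}

```text
time: 22.6
position: [0.4783, -0.1535, 0.1369]
tcp_rot: [-3.136, -0.003, 1.62]
ft_force: [-1.1, 0.4, -1.5]
opening: 0.637
```

>>> {"op": "apply_moves", "data": {
  "steps": [
    [[0,0,0],0,0.4],
    [[0,0,0],0,0.4]
  ]
}}

```text
time: 22.8
position: [0.4816, -0.1543, 0.1424]
tcp_rot: [3.139, 0.001, 1.62]
ft_force: [0.5, 0.5, -1.3]
opening: 0.633
```

```bash
python3 - <<'E'
from h import *
c,o,W=prof('w23');im=c['pixels'].astype(int)
m=((im.min(2)>238)&(abs(W[...,1])<.045)&(W[...,2]<.05)&(W[...,2]>-.03)).astype(np.uint8);m[325:]=0
n,l,s,ce=cv2.connectedComponentsWithStats(m)
for i in range(1,n):
    if s[i,4]>200:
        q=W[l==i];lo,hi=np.percentile(q,[1,99],axis=0)*1000;print(s[i],lo.round(1),hi.round(1),((lo+hi)/2).round(1))
r=W[130:330,200:440].reshape(-1,3);r=r[abs(r[:,2]-(o['position'][2]-.05))<.0015];print('rail y',np.percentile(r[:,1],[.5,99.5]),len(r))
E
```

```text
t 22.85 [ 0.4817 -0.1544  0.1425] yaw 92.83 F [ 0.6  0.8 -1.4] op 0.637
end 3424 dir [0.867 0.498] ang 150.1 pt [33.2  5.4] x [ 7.6 79.5] z [-10.7  29.1]
face 290 dir [ 1.    -0.002] ang 0.1 pt [52.7 26.7] x [32.3 73.5] z [24.4 28.7]
y [-0.03911539  0.03906305]
[ 257   97  114   14 1462] [ 73.5 -29.5  24. ] [80.  28.3 28.8] [76.7 -0.6 26.4]
[ 259  172  106   13 1372] [ 33.2 -30.4  25.1] [39.7 27.1 29.9] [36.4 -1.6 27.5]
[ 253  242  123   16 1872] [  7.1 -29.1 -11. ] [13.9 28.5 -6.2] [10.5 -0.3 -8.6]
rail y [-0.02797264  0.0259034 ] 3321
```

>>> {"op": "apply_moves", "data": {
  "steps": [
    [[0.0007,-0.0007,0],0,0.4],
    [[-0.0021,0,0.0045],0,0.4],
    [[-0.0021,0,0.0045],0,0.4],
    [[0,0,0],0,0.4]
  ]
}}

```text
time: 23.25
position: [0.4794, -0.1582, 0.1306]
tcp_rot: [-3.14, -0.001, 1.619]
ft_force: [-0.2, 0.7, -1.9]
opening: 0.636
```

>>> {"op": "apply_moves", "data": {
  "steps": [
    [[-0.0017,0,0.0036],0,0.4],
    [[-0.0017,0,0.0036],0,0.4],
    [[0,0,0],0,0.4]
  ]
}}

```text
time: 23.55
position: [0.4805, -0.1618, 0.1241]
tcp_rot: [3.141, 0.0, 1.619]
ft_force: [2.0, 0.1, -2.1]
opening: 0.636
```

>>> {"op": "apply_moves", "data": {
  "steps": [
    [[-0.0017,0,0.0036],0,0.4],
    [[0,0,0],0,0.4]
  ]
}}

```text
time: 23.75
position: [0.4807, -0.1635, 0.1208]
tcp_rot: [3.141, 0.0, 1.619]
ft_force: [2.1, 1.5, 0.1]
opening: 0.636
```

>>> {"op": "apply_moves", "data": {
  "steps": [
    [[-0.0017,0,0.0036],0,0.4],
    [[0,0,0],0,0.4]
  ]
}}

```text
time: 23.95
position: [0.4807, -0.1652, 0.1171]
tcp_rot: [3.141, 0.0, 1.62]
ft_force: [2.9, 0.4, -0.3]
opening: 0.641
```

>>> {"op": "apply_moves", "data": {
  "steps": [
    [[-0.0017,0,0.0036],0,0.4],
    [[0,0,0],0,0.4]
  ]
}}

```text
time: 24.15
position: [0.4806, -0.1669, 0.1133]
tcp_rot: [3.141, 0.0, 1.619]
ft_force: [3.2, 0.9, 0.6]
opening: 0.64
```

>>> {"op": "apply_moves", "data": {
  "steps": [
    [[-0.0013,0,0.0027],0,0.4],
    [[0,0,0],0,0.4]
  ]
}}

```text
time: 24.35
position: [0.4805, -0.1682, 0.1106]
tcp_rot: [-3.142, 0.0, 1.619]
ft_force: [2.5, 0.9, 1.6]
opening: 0.634
```

>>> {"op": "apply_moves", "data": {
  "steps": [
    [[-0.0013,0,0.0027],0,0.4],
    [[0,0,0],0,0.4]
  ]
}}

```text
time: 24.55
position: [0.4804, -0.1695, 0.1078]
tcp_rot: [-3.141, 0.0, 1.619]
ft_force: [2.7, 1.6, 1.0]
opening: 0.638
```

>>> {"op": "apply_moves", "data": {
  "steps": [
    [[-0.0008,0,0.0018],0,0.4],
    [[0,0,0],0,0.4]
  ]
}}

```text
time: 24.75
position: [0.4805, -0.1702, 0.1062]
tcp_rot: [-3.141, 0.0, 1.619]
ft_force: [0.9, 1.4, 2.6]
opening: 0.634
```

>>> {"op": "apply_moves", "data": {
  "steps": [
    [[-0.0004,0,0.001],0,0.4],
    [[0,0,0],0,0.4]
  ]
}}

```text
time: 24.95
position: [0.4806, -0.1704, 0.1058]
tcp_rot: [-3.142, -0.0, 1.62]
ft_force: [-0.8, 3.0, 7.8]
opening: 0.635
```

>>> {"op": "apply_moves", "data": {
  "steps": [
    [[-0.0004,0,0.001],0,0.4],
    [[0,0,0],0,0.4],
    [[0,0,0],0,0.4]
  ]
}}

```text
time: 25.25
position: [0.4807, -0.1705, 0.1056]
tcp_rot: [3.142, -0.001, 1.62]
ft_force: [-4.0, 6.0, 14.4]
opening: 0.635
```

>>> {"op": "apply_moves", "data": {
  "steps": [
    [[-0.0002,0,0.0006],0,0.4],
    [[0,0,0],0,0.4]
  ]
}}

```text
time: 25.45
position: [0.4808, -0.1706, 0.1055]
tcp_rot: [3.141, -0.001, 1.62]
ft_force: [-5.7, 8.4, 19.4]
opening: 0.637
```

>>> {"op": "apply_moves", "data": {
  "steps": [
    [[0,0,0],0,0.7],
    [[0,0,0],0,0.85],
    [[0,0,0],0,1],
    [[0,0,0],0,1],
    [[0,0,0],0,1]
  ]
}}

```text
time: 25.95
position: [0.4803, -0.1711, 0.1034]
tcp_rot: [-3.141, -0.0, 1.619]
ft_force: [1.0, 0.2, 0.2]
opening: 0.98
```

>>> {"op": "apply_moves", "data": {
  "steps": [
    [[0,0,-0.03],0,1],
    [[0,0,-0.04],0,1],
    [[0,0,-0.04],0,1],
    [[-0.03,0,-0.03],0,1],
    [[0,0,0],0,1]
  ]
}}

```text
time: 26.45
position: [0.4843, -0.2045, 0.2494]
tcp_rot: [3.134, 0.006, 1.618]
ft_force: [0.3, -0.2, 1.0]
opening: 1.001
```

>>> {"op": "apply_moves", "data": {
  "steps": [
    [[0,0,0],0,1],
    [[0,0,0],0,1],
    [[0,0,0],0,1]
  ]
}}

```text
time: 26.75
position: [0.4813, -0.2001, 0.2418]
tcp_rot: [-3.139, -0.002, 1.62]
ft_force: [0.0, 1.2, 0.1]
opening: 1.002
```

```bash
python3 rack.py w25; python3 - <<'E'
from h import *
c=pickle.load(open('w25.pkl','rb'));W=cloud(c);u=np.array([-.0484,.9988]);v=np.array([.9988,.0484]);ctr=np.array([.4818,-.179])
U=(W[...,:2]-ctr)@u;V=(W[...,:2]-ctr)@v;Z=W[...,2]
for nm,u0 in(('filled',85),('s2',43),('s1',1)):
    m=(Z>.07)&(Z<.112)&(abs(V)<.024)&(abs(U-u0/1000-(Z-.09)*.466)<.005)
    q=np.c_[U[m],Z[m]].astype(np.float32);f=cv2.fitLine(q,cv2.DIST_HUBER,0,.001,.001).ravel();print(nm,len(q),'lean',np.degrees(np.arctan2(f[0],f[1]))%180,'U@.09',(f[2]+f[0]/f[1]*(.09-f[3]))*1000)
cv2.imwrite('pics/w25.png',cv2.resize(c['pixels'][40:300,190:450,::-1],None,fx=2.3,fy=2.3))
E
```

```text
26.8 [ 0.4814 -0.2002  0.242 ] [-0.2 -0.3 -0.8]
[279  34  77   9 680] U [ 98.1 104.5] V [-28.4  29. ] Z [113.7 118.7] mid 101.3 0.3000000000000007 116.2
[280  88  73   9 591] U [57.8 64. ] V [-29.1  28.1] Z [112.6 117.4] mid 60.9 -0.5 115.0
[281 141  71   8 559] U [15.9 21.7] V [-29.4  27.9] Z [112.5 117.4] mid 18.8 -0.75 114.95
filled 1621 lean 24.576315 U@.09 85.10716
s2 1144 lean 26.318336 U@.09 44.67418
s1 736 lean 26.435493 U@.09 2.289171
```

View pics/w25.png

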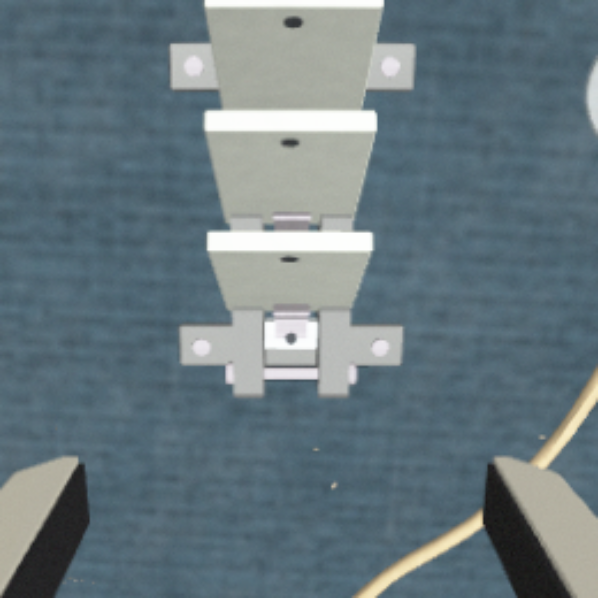

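```bash
python3 -c "
from bench import *
print(sign_off())"
```

```text
the job is handed in; nothing more can be done
None
```

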